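Hang the washed tall beaker on the long draining peg

ROBOT

A 6-joint arm with a two-finger parallel gripper is mounted at the origin on the work surface. World frame = base frame: x ahead of the robot, y to its left, z up, the work surface at z = 0. Lengths are in m, angles in rad, forces in N, time in s.
With the tool pointing down it reaches from about 0.35 to 0.85 m from the base axis. Payload 8.1 kg.
Tool frame: the origin (TCP) lies on the centre line of the jaws, within the pads' length; the fingertips stand 17 mm ahead of it and the grasp point (between the pads) lies 2 mm behind it; x points along the fingers, z is the direction in which the jaws open and shut, and the axes are right-handed (so a half turn about x gives the same grasp; the last joint's range is limited). The gripper opens to 93 mm and grips with 3 to 60 N. Pads are 15 mm wide; open, the fingers measure 128 mm over their backs; the gripper's body (75 mm by 188 mm) begins 65 mm behind the grasp point.
Start: joints at [1.136, 0.13, 1.488, -0, 1.523, -0.085], TCP at [0.206, 0.564, 0.236] pointing down, gripper open.
Joint ranges: [-2.96, 2.96], [-0.89, 2.26], [0.02, 2.5], [-1.34, 4.48], [0, 2.73], [-2.66, 2.66]. Speed limits (rad/s): [2.39, 2.39, 2.79, 3.14, 3.14, 3.14].

INTERFACE

Orientations are given as a rotation vector (axis times angle).
In Python, from plant import telemetry, optics, workorder gives the robot as it stands.
- The arm moves only by the shell command python3 -m inch 'ROWS' [FORCE]. ROWS is JSON, a list that holds one entry, the list of rows, each a list of 7 numbers: the shift along the tool's x, y, z in m, then the turn, a rotation vector about the tool's x, y, z in rad, then the opening, from 0 (shut) to 1 (fully open). In form: [[[tx, ty, tz, ax, ay, az, grip], ...]]. A call has 1 to 20 rows; each row shifts and turns the pose as measured when the row begins, along the tool's axes as they then stand; what a row does not reach is not made up. A row lasts 1/10 s, in which the tool goes at most 50 mm and 8.59 degrees, less where a joint would pass 70% of its speed; a pose out of reach is approached as far as the arm can. A call is refused whole if a number of a shift passes 0.05 or a number of a turn 0.15, either way. A call with a gripper value outside its range is refused whole. The fingers move at their own pace and stop on an object; FORCE is the grip in N (left out, the last holds). Time passes only in rows, so rows that do not move let the fingers close. It gives the time, the measured TCP pose, the force and the opening at its end, in the units of the state.
- telemetry.read_state(): the state, without advancing time (a new reading comes with each control period).
- optics.read_camera(name): name is "scene" or "top"; returns a dict with "frame" (400x640x3 uint8, blue, green, red), "fx", "fy", "cx", "cy" (pixels), "rvec" (rotation vector, rad) and "tvec" (3), from world to camera coordinates, as OpenCV has them. Camera axes: x right, y down, z forward; pixel columns grow to the right and rows downward; lengths in m; the calibration is good to about 2 mm. A picture is of the moment at which its call begins. There is no depth.
- workorder.close_job(): hands the job in, once; it reports no verdict.
The state is a dict: "t": time; "q": joint angles; "dq": joint speeds; "joint_torque": joint torques, N m; "tool_pos": TCP position; "orientation": TCP orientation; "force": force on the tool from outside, world axes, zero at the start; "wrist_torque": the same for the moment, N m; "opening": finger opening in m.
Only numpy, scipy, OpenCV 4.12 (cv2) and the standard library are available. Lean on these libraries where they do the work, as an engineer would, in place of code of your own. Each camera call takes 0.05 s, during which the arm holds its last target. There are 200 camera calls.

TASK

Two washed steel cups stand mouth-down on the rubber mat. Take the tall one, the beaker, and lower it mouth-down over the long peg of the draining tray until it hangs fully down on that peg, then let go; leave the low cup where it stands.

Things in the scene. Friction and masses are not known exactly. Their poses are not given: they have to be found in the camera images.
- beaker_center (a point): centre (half-way up, on the axis) of the tall plain steel beaker: straight and round, 85 mm tall, 60 mm outside diameter, wall 3 mm, bottom 4 mm thick (inside 81 mm deep), about 0.16 kg. Loose, mouth-down on a 4 mm dark rubber mat: closed bottom on top; its z axis points up from mouth to bottom. Yaw does not matter.
- long_peg_seat (a point): point on the long peg's axis, 38.5 mm below its tip and 71.5 mm from its foot, where the beaker's centre comes when slid fully down in line with the peg. Axes: z up, y along the row of pegs, x level, away from the robot. All pegs lean 25 degrees towards -x: foot to tip is (-0.423, 0, 0.906). When let go, the beaker swings towards upright until its wall leans on the peg.
- low_cup_center (a point): centre (half-way up) of the low plain stainless cup, 45 mm tall and 60 mm in diameter, loose, also mouth-down on the mat: not to be moved.
- long_peg_tip (a point): tip of the long peg, a fixed black rod 18 mm thick, 110 mm long, domed; same axes as the seat point. It is the longest of three in a row 115 mm apart (the others 60 mm), in any of the three places, in a low aluminium tray 170 x 400 mm, 18 mm high. Tray floor: 5 mm above the counter. The beaker's inside bottom rests on this tip and its rim stays clear of the tray.
Not all that is in view belongs to the job. Leave any green or yellow look-alike of the part that bears long_peg_seat alone.

How it is judged:
By the outcome, as a careful person would: the job done as asked, in the order asked, and still so for the second after the job is handed in, with the robot touching nothing.
It also fails if it takes over 35 s, if anything falls off the work surface, if the arm or the gripper's body presses on something with over 40 N, if the wrist force passes 120 N, or if a joint passes its speed limit or range.

## Working session

There is one attempt and no reset: what is moved stays moved. The work goes in short steps, Python scripts to look and compute and a shell command to move; the robot and the scene stay as the last step left them, time stands still between calls to the robot, and variables do not carry over. Pictures are saved under pics/ and viewed, on a budget of 10 in all, crops included, one or two more only if the job needs it, and the job is handed in when it is done.

```bash
mkdir -p pics; ls
python3 - <<'E'
from plant import telemetry, optics
import cv2, numpy as np
s=telemetry.read_state(); print({k:np.round(v,3).tolist() for k,v in s.items()})
for n in("scene","top"):
    c=optics.read_camera(n); cv2.imwrite(f"pics/{n}0.png",c["frame"])
    R=cv2.Rodrigues(np.array(c["rvec"]))[0]
    print(n,c["fx"],c["fy"],c["cx"],c["cy"],"campos",-R.T@np.array(c["tvec"]).ravel(), R.round(2).tolist())
E
```

```text
pics
{'t': 0.0, 'q': [1.136, 0.131, 1.489, 0.0, 1.523, -0.085], 'dq': [-0.0, 0.0, -0.0, 0.001, -0.0, 0.0], 'joint_torque': [-0.0, -55.984, -49.176, 0.077, 0.035, -0.0], 'tool_pos': [0.205, 0.563, 0.235], 'orientation': [-0.949, 1.356, 0.947], 'force': [0.348, -0.386, -0.542], 'wrist_torque': [0.019, 0.025, 0.012], 'opening': 0.093}
scene 458.81238525762643 458.81238525762643 316.914278959477 203.13485196503004 campos [ 1.16905029 -0.90894376  0.99485011] [[0.8, 0.6, 0.02], [0.4, -0.5, -0.77], [-0.45, 0.62, -0.64]]
top 421.9488355942089 421.9488355942089 316.3778328495369 198.10064764255355 campos [ 0.34618664 -0.01987972  1.25775158] [[0.01, -1.0, 0.01], [-0.99, -0.01, -0.13], [0.13, -0.01, -0.99]]
```

View pics/scene0.png

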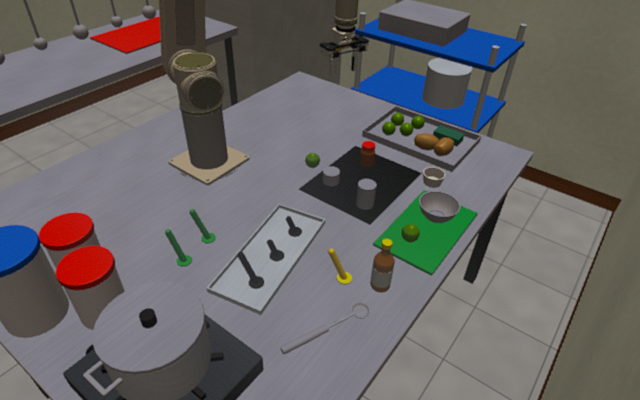

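View pics/top0.png

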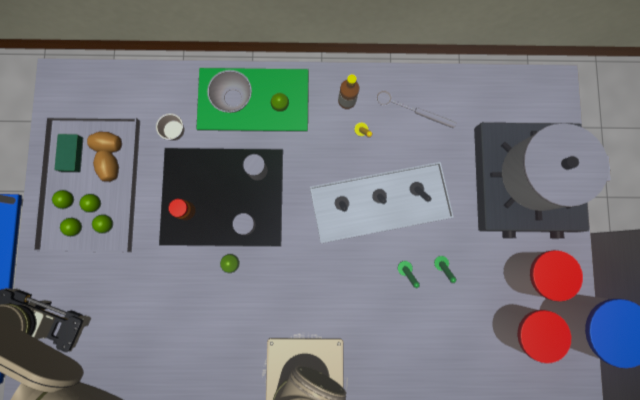

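The scene image shows the beaker at about (367,192) and the low cup at (331,176). The long peg is the near-left one in the tray, at about (245,262). In the top view the beaker is at (255,165), the low cup at (243,223) and the long peg runs from (417,189) to (429,199). I'll enlarge these areas.

Run:
```python
import cv2,numpy as np
s=cv2.imread("pics/scene0.png");t=cv2.imread("pics/top0.png")
def crop(im,x,y,w,h,k):
    o=cv2.resize(im[y:y+h,x:x+w],None,fx=k,fy=k,interpolation=cv2.INTER_CUBIC)
    for i in range(x-x%10+10,x+w,10): cv2.line(o,((i-x)*k,0),((i-x)*k,6),(0,255,255),1); cv2.putText(o,str(i),((i-x)*k-10,16),0,.32,(0,255,255),1)
    for j in range(y-y%10+10,y+h,10): cv2.line(o,(0,(j-y)*k),(6,(j-y)*k),(0,255,255),1); cv2.putText(o,str(j),(8,(j-y)*k+4),0,.32,(0,255,255),1)
    return o
A=crop(s,320,160,66,50,6);B=crop(s,220,240,66,50,6)
C=crop(t,225,145,66,50,6);D=crop(t,385,170,66,50,6)
cv2.imwrite("pics/z1.png",np.vstack([np.hstack([A,B]),np.hstack([C,D])]))
```

```text
(no output)
```

View pics/z1.png

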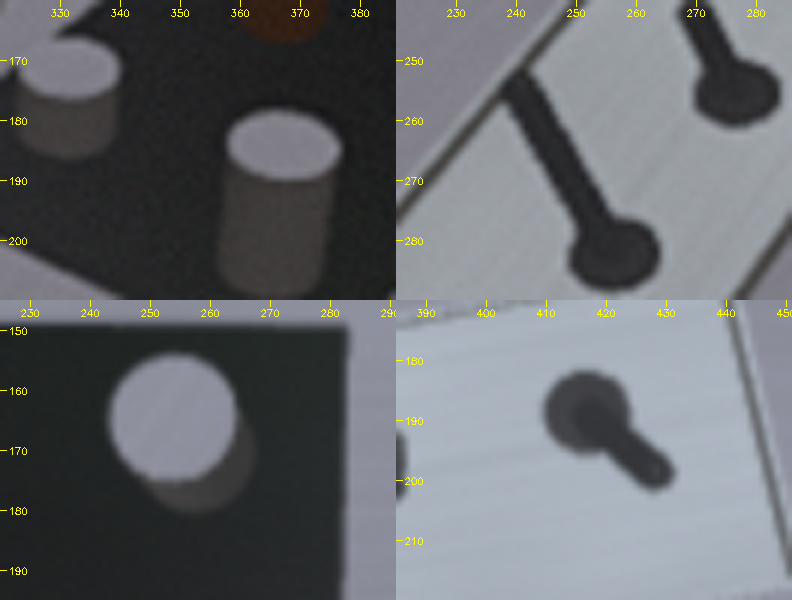

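The crops give these pixel positions:

| Point | Scene | Top |
|---|---|---|
| Beaker top disc | (367.1,184.2) | (254,164.5) |
| Low cup top | (331.5,171.5) | (243,223) |
| Dome centre of long peg | (241,255) | (428.3,198.3) |
| Foot disc of long peg | (256,282) | (417,188.5) |

```bash
cat > h.py <<'E'
import cv2,numpy as np
from plant import telemetry, optics
def cam(n):
    c=optics.read_camera(n); K=np.array([[c["fx"],0,c["cx"]],[0,c["fy"],c["cy"]],[0,0,1]]);R=cv2.Rodrigues(np.array(c["rvec"]))[0]
    return c["frame"],K,R,np.array(c["tvec"]).ravel()
def tri(cs,ps):
    P=[K@np.c_[R,t] for _,K,R,t in cs]
    X=cv2.triangulatePoints(P[0],P[1],np.array(ps[0],float).reshape(2,1),np.array(ps[1],float).reshape(2,1)).ravel();X=X[:3]/X[3]
    return X,[proj(c,X)-p for c,p in zip(cs,ps)]
def proj(c,X): return cv2.projectPoints(np.array(X,float).reshape(-1,1,3),cv2.Rodrigues(c[2])[0],c[3],c[1],None)[0].reshape(-1,2).squeeze()
def atz(c,p,z):
    d=c[2].T@np.linalg.inv(c[1])@np.array([*p,1.]);o=-c[2].T@c[3];return o+d*(z-o[2])/d[2]
E
python3 - <<'E'
from h import *
np.set_printoptions(precision=4,suppress=True)
cs=[cam("scene"),cam("top")]
for n,a,b in [("beaker top",(367.1,184.2),(254,164.5)),("low top",(331.5,171.5),(243,223)),("dome c",(241,255),(428.3,198.3)),("foot",(256,282),(417,188.5))]:
    X,e=tri(cs,[a,b]);print(n,X,np.round(e,1).tolist())
for p,q in [((254,164.5),.089),((243,223),.049),((428.3,198.3),.0966),((417,188.5),.008),((379.5,196.5),.008),((342,204),.008)]: print(atz(cs[1],p,q))
for p,q in [((367.1,184.2),.089),((331.5,171.5),.049),((241,255),.0966),((256,282),.008)]: print("sc",atz(cs[0],p,q))
E
```

```text
beaker top [0.5975 0.1513 0.0847] [[-0.3, 0.1], [-0.2, -0.3]]
low top [0.4339 0.1836 0.0433] [[-0.1, 0.0], [-0.1, -0.1]]
dome c [ 0.5052 -0.3377  0.094 ] [[-0.5, -0.0], [-0.4, -0.4]]
foot [ 0.5458 -0.3294  0.0055] [[-0.2, 0.0], [-0.1, -0.1]]
[0.5957 0.15   0.089 ]
[0.4331 0.1823 0.049 ]
[ 0.5037 -0.3381  0.0966]
[ 0.545  -0.3292  0.008 ]
[ 0.5196 -0.2162  0.008 ]
[ 0.4958 -0.104   0.008 ]
sc [0.6008 0.1471 0.089 ]
sc [0.4385 0.1774 0.049 ]
sc [ 0.5083 -0.3385  0.0966]
sc [ 0.5478 -0.3306  0.008 ]
```

Heights check out: the beaker top should be at 0.089, the low cup at 0.049 and the dome at 0.097. The peg yaw is about 12° from both the row of feet and the lean. Next I'll work out the grasp pose, with the jaw axis along the peg row so that only a pitch is needed later.

```bash
cat >> h.py <<'E'
from scipy.spatial.transform import Rotation as Ro
np.set_printoptions(precision=4,suppress=True)
yaw=np.radians(12.2); ax=np.array([np.cos(yaw),np.sin(yaw),0]); ay=np.array([-np.sin(yaw),np.cos(yaw),0])
u=-np.sin(np.radians(25))*ax+np.array([0,0,np.cos(np.radians(25))])
tip=np.array([.5025,-.339,.1047])
def frame(x,z): return np.c_[x,np.cross(z,x),z]
def todo(p,R,label=""):
    s=telemetry.read_state();R0=Ro.from_rotvec(s["orientation"]).as_matrix()
    rv=Ro.from_matrix(R0.T@R).as_rotvec(); d=np.array(p)-s["tool_pos"]
    print(label,"turn",rv,np.degrees(np.linalg.norm(rv)).round(2),"shift now",R0.T@d,"shift after turn",R.T@d)
def st():
    s=telemetry.read_state();R0=Ro.from_rotvec(s["orientation"]).as_matrix()
    print("t",round(s["t"],2),"p",np.array(s["tool_pos"]),"q",np.array(s["q"]),"F",np.array(s["force"]).round(1),"op",s["opening"]);print(R0)
E
python3 - <<'E'
from h import *
st()
for sg in (1,-1): todo([.598,.149,.23],frame(np.array([0,0,-1.]),sg*ay),sg)
E
```

```text
t 0.2 p [0.2055 0.5634 0.235 ] q [ 1.1356  0.1309  1.4889  0.      1.523  -0.0854] F [ 0.3 -0.   0.1] op 0.09345316829714492
[[-0.0005 -0.9394  0.3427]
 [-0.0011  0.3427  0.9394]
 [-1.      0.0001 -0.0012]]
1 turn [-0.5627 -0.0011 -0.0004] 32.24 shift now [ 0.0052 -0.5108 -0.2547] shift after turn [ 0.005  -0.2961 -0.488 ]
-1 turn [ 2.5789 -0.0006  0.0015] 147.76 shift now [ 0.0052 -0.5108 -0.2547] shift after turn [0.005  0.2961 0.488 ]
```

```bash
python3 -m inch '[[[0,0,0,-0.14,0,0,1],[0,0,0,-0.14,0,0,1],[0,0,0,-0.14,0,0,1],[0,0,0,-0.14,0,0,1],[0,-0.02,-0.033,0,0,0,1],[0,-0.02,-0.033,0,0,0,1],[0,-0.02,-0.033,0,0,0,1],[0,-0.02,-0.033,0,0,0,1],[0,-0.02,-0.033,0,0,0,1],[0,-0.02,-0.033,0,0,0,1],[0,-0.02,-0.033,0,0,0,1],[0,-0.02,-0.033,0,0,0,1],[0,-0.02,-0.033,0,0,0,1],[0,-0.02,-0.033,0,0,0,1],[0,-0.02,-0.033,0,0,0,1],[0,-0.02,-0.033,0,0,0,1],[0,-0.02,-0.033,0,0,0,1]]]' 25
python3 -c "
from h import *
st();todo([.598,.149,.23],frame(np.array([0,0,-1.]),ay))"
```

```text
t: 1.9
tool_pos: [0.5661, 0.1952, 0.2311]
orientation: [-1.386, 1.09, 1.388]
force: [0.4, 1.0, 0.1]
opening: 0.0932
t 1.9 p [0.5661 0.1952 0.2311] q [ 0.2479  0.1345  1.4919 -0.0025  1.5204 -1.5659] F [0.4 1.  0.1] op 0.09323085707060727
[[-0.0044 -0.9706 -0.2408]
 [-0.0037 -0.2408  0.9706]
 [-1.      0.0052 -0.0026]]
 turn [ 0.0302 -0.0026 -0.0052] 1.76 shift now [ 0.0012 -0.0198 -0.0525] shift after turn [ 0.0011 -0.0214 -0.0519]
```

The last joint is heading towards its limit for the place pose: I expect about -2.4 there, against -2.66. I'll take the half-turned grasp now instead.

```bash
python3 -m inch '[[[0,0,0,0.15,0,0,1],[0,0,0,0.15,0,0,1],[0,0,0,0.15,0,0,1],[0,0,0,0.15,0,0,1],[0,0,0,0.15,0,0,1],[0,0,0,0.15,0,0,1],[0,0,0,0.15,0,0,1],[0,0,0,0.15,0,0,1],[0,0,0,0.15,0,0,1],[0,0,0,0.15,0,0,1],[0,0,0,0.15,0,0,1],[0,0,0,0.15,0,0,1],[0,0,0,0.15,0,0,1],[0,0,0,0.15,0,0,1],[0,0,0,0.15,0,0,1],[0,0,0,0.15,0,0,1],[0,0,0,0.15,0,0,1],[0,0,0,0.15,0,0,1],[0,0,0,0.15,0,0,1],[0,0,0,0.15,0,0,1]]]'
python3 -c "
from h import *
st();todo([.598,.149,.23],frame(np.array([0,0,-1.]),-ay))"
```

```text
t: 3.9
tool_pos: [0.567, 0.1877, 0.2239]
orientation: [0.915, 1.373, -0.939]
force: [-0.3, -0.2, -0.0]
opening: 0.093
t 3.9 p [0.567  0.1877 0.2239] q [ 0.2363  0.1444  1.4943 -0.004   1.5191  1.4287] F [-0.3 -0.2 -0. ] op 0.09297012588885818
[[-0.0148  0.929   0.3697]
 [-0.0077  0.3696 -0.9292]
 [-0.9999 -0.0166  0.0017]]
 turn [0.1657 0.0031 0.0164] 9.54 shift now [-0.0062  0.0144  0.0474] shift after turn [-0.0061  0.0221  0.0444]
```

```bash
python3 -m inch '[[[0,0,0,0.1,0.002,0.008,1],[0,0,0,0.08,0.002,0.008,1],[0,0.01,0.02,0,0,0,1],[0,0.01,0.02,0,0,0,1],[0,0.004,0.01,0,0,0,1],[0,0,0,0,0,0,1]]]'
python3 -c "
from h import *
st();todo([.598,.149,.23],frame(np.array([0,0,-1.]),-ay))
c=[cam(n) for n in ('scene','top')]
s=telemetry.read_state();p=np.array(s['tool_pos'])
print([proj(x,p) for x in c],[proj(x,[.598,.149,.089]) for x in c])
A=cv2.resize(c[0][0][110:230,290:450],None,fx=4.5,fy=4.5,interpolation=2)[:, :720]
B=cv2.resize(c[1][0][120:220,180:340],None,fx=2,fy=2)
cv2.imwrite('pics/a.png',A)
"
```

```text
t: 4.5
tool_pos: [0.5996, 0.1424, 0.2221]
orientation: [1.07, 1.295, -1.073]
force: [0.7, -0.2, -0.4]
opening: 0.0929
t 4.5 p [0.5996 0.1424 0.2221] q [0.1493 0.1829 1.4549 0.0011 1.5069 1.5337] F [ 0.7 -0.2 -0.4] op 0.09290002135650982
[[-0.0032  0.9827  0.1852]
 [ 0.0007  0.1852 -0.9827]
 [-1.     -0.003  -0.0012]]
 turn [-0.0267 -0.0013  0.003 ] 1.54 shift now [-0.0079 -0.0003 -0.0068] shift after turn [-0.0079 -0.0001 -0.0068]
[array([369.989 , 150.0333]), array([249.2311, 152.0598])] [array([366.6738, 183.5979]), array([254.3819, 163.7181])]
```

View pics/a.png

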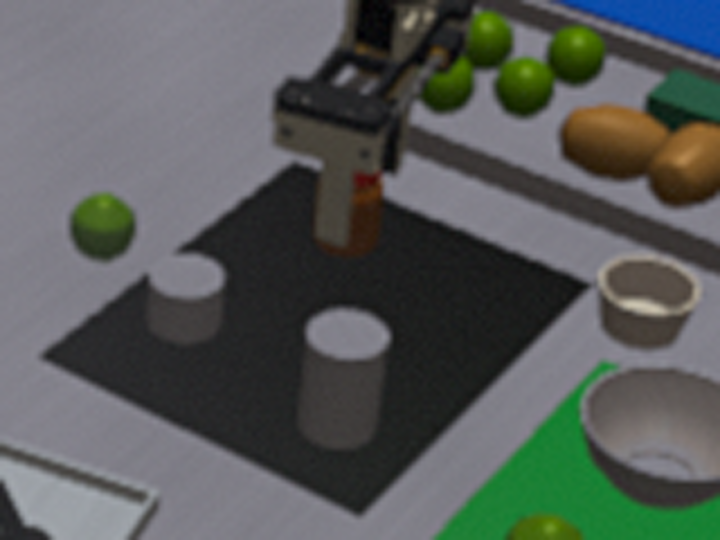

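The gripper is above the beaker, with the near finger at about (364,158) in the full frame. The low cup, at crop (187,280), is well clear. I'll correct 7 mm sideways and descend.

```bash
python3 -m inch '[[[0,0,-0.006,-0.026,0,0.003,1],[0.02,0,0,0,0,0,1],[0.02,0,0,0,0,0,1],[0.02,0,0,0,0,0,1],[0.02,0,0,0,0,0,1],[0.015,0,0,0,0,0,1],[0,0,0,0,0,0,1]]]'
python3 -c "
from h import *
st();todo([.598,.149,.062],frame(np.array([0,0,-1.]),-ay))"
```

```text
t: 5.3
tool_pos: [0.5956, 0.1581, 0.126]
orientation: [1.044, 1.309, -1.034]
force: [-0.3, 0.0, -0.8]
opening: 0.0929
t 5.3 p [0.5956 0.1581 0.126 ] q [0.1738 0.2436 1.5643 0.0044 1.3297 1.5151] F [-0.3  0.  -0.8] op 0.09288343990385854
[[ 0.0033  0.974   0.2265]
 [ 0.0049  0.2264 -0.974 ]
 [-1.      0.0043 -0.004 ]]
 turn [ 0.0155 -0.0041 -0.0042] 0.95 shift now [0.064  0.     0.0096] shift after turn [0.064  0.0005 0.0094]
```

```bash
python3 -m inch '[[[0,0,0.009,0.01,-0.004,-0.004,1],[0,0,0,0,0,0,1],[0,0,0,0,0,0,1]]]'
python3 -c "
from h import *
st();todo([.598,.149,.062],frame(np.array([0,0,-1.]),-ay))"
```

```text
t: 5.6
tool_pos: [0.5985, 0.1496, 0.1283]
orientation: [1.047, 1.303, -1.045]
force: [-1.2, 0.6, 0.3]
opening: 0.0929
t 5.6 p [0.5985 0.1496 0.1283] q [ 0.162   0.2453  1.5579 -0.0003  1.3361  1.5135] F [-1.2  0.6  0.3] op 0.09286508870166485
[[ 0.0024  0.976   0.2176]
 [ 0.0001  0.2176 -0.976 ]
 [-1.      0.0024  0.0004]]
 turn [ 0.0064  0.0004 -0.0024] 0.39 shift now [ 0.0663 -0.0008  0.0004] shift after turn [ 0.0663 -0.0006  0.0005]
```

```bash
python3 -m inch '[[[0.02,0,0,0,0,0,1],[0.02,0,0,0,0,0,1],[0.015,0,0,0,0,0,1],[0.01,0,0,0,0,0,1],[0,0,0,0,0,0,1],[0,0,0,0,0,0,1]]]'
python3 -c "
from h import *
st();todo([.598,.149,.062],frame(np.array([0,0,-1.]),-ay))"
```

```text
t: 6.2
tool_pos: [0.6037, 0.1497, 0.0674]
orientation: [1.053, 1.296, -1.038]
force: [0.5, 0.5, -0.8]
opening: 0.0933
t 6.2 p [0.6037 0.1497 0.0674] q [ 0.1608  0.3126  1.5959 -0.0002  1.2204  1.5135] F [ 0.5  0.5 -0.8] op 0.09331271595839462
[[ 0.0126  0.9762  0.2164]
 [ 0.0018  0.2164 -0.9763]
 [-0.9999  0.0127  0.0009]]
 turn [ 0.0053  0.0009 -0.0127] 0.79 shift now [ 0.0054 -0.0057 -0.0005] shift after turn [ 0.0054 -0.0057 -0.0005]
```

```bash
python3 -m inch '[[[0.004,-0.006,0,0,0,-0.012,1],[0,0,0,0,0,0,1],[0,0,0,0,0,0,1]]]'
python3 -c "
from h import *
st();todo([.598,.149,.062],frame(np.array([0,0,-1.]),-ay))
c=[cam(n) for n in ('scene','top')]
A=cv2.resize(c[0][0][130:230,310:420],None,fx=5,fy=5,interpolation=2)
cv2.imwrite('pics/b.png',A)
"
```

```text
t: 6.5
tool_pos: [0.5986, 0.1485, 0.0651]
orientation: [1.048, 1.302, -1.046]
force: [0.2, -0.1, 0.1]
opening: 0.0932
t 6.5 p [0.5986 0.1485 0.0651] q [ 0.1606  0.3117  1.6016 -0.001   1.226   1.5135] F [ 0.2 -0.1  0.1] op 0.09315179094319108
[[ 0.0025  0.9763  0.2164]
 [-0.0005  0.2164 -0.9763]
 [-1.      0.0023  0.0011]]
 turn [ 0.0052  0.0011 -0.0023] 0.33 shift now [ 0.0031 -0.0005 -0.0006] shift after turn [ 0.0031 -0.0005 -0.0006]
```

View pics/b.png

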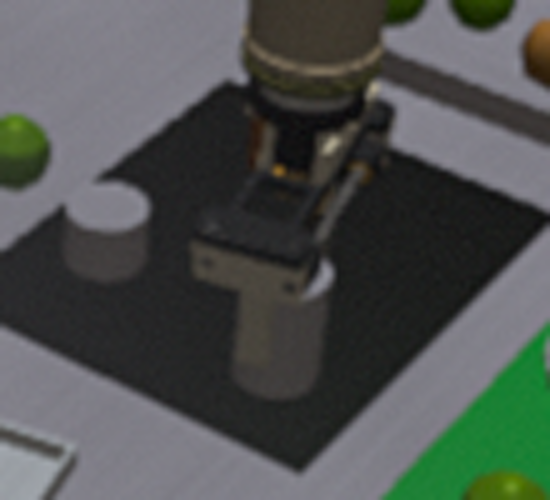

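The finger sits about where it should, at crop x≈253 against about 247 expected. I'll close the jaws and lift.

```bash
python3 -m inch '[[[0,0,0,0,0,0,0.5],[0,0,0,0,0,0,0.4],[0,0,0,0,0,0,0.4],[0,0,0,0,0,0,0.4],[0,0,0,0,0,0,0.4],[0,0,0,0,0,0,0.4]]]' 30
python3 -c "
from h import *
st()"
```

```text
t: 7.2
tool_pos: [0.599, 0.1489, 0.0657]
orientation: [1.048, 1.302, -1.045]
force: [0.5, -1.1, -0.9]
opening: 0.0597
t 7.2 p [0.599  0.1489 0.0657] q [ 0.1609  0.3112  1.6011 -0.0006  1.2259  1.5136] F [ 0.5 -1.1 -0.9] op 0.059692021020759475
[[ 0.0035  0.9763  0.2166]
 [ 0.      0.2166 -0.9763]
 [-1.      0.0035  0.0007]]
```

Gripped at 59.7 mm opening. Lifting.

```bash
python3 -m inch '[[[-0.01,0,0,0,0,0,0.4],[-0.02,0,0,0,0,0,0.4],[-0.03,0,0,0,0,0,0.4],[-0.03,0,0,0,0,0,0.4],[-0.03,0,0,0,0,0,0.4],[-0.03,0,0,0,0,0,0.4],[-0.03,0,0,0,0,0,0.4],[-0.02,0,0,0,0,0,0.4],[0,0,0,0,0,0,0.4]]]'
python3 -c "
from h import *
st();todo(tip+.11*u,frame(-u,-ay));print(tip+.11*u,tip-.0195*u)"
```

```text
t: 8.1
tool_pos: [0.5953, 0.1477, 0.2741]
orientation: [1.044, 1.306, -1.051]
force: [0.1, -0.1, -1.7]
opening: 0.0597
t 8.1 p [0.5953 0.1477 0.2741] q [ 0.1607  0.1575  1.3888 -0.0017  1.5991  1.5135] F [ 0.1 -0.1 -1.7] op 0.05968348639117561
[[-0.0035  0.9763  0.2162]
 [-0.0023  0.2162 -0.9763]
 [-1.     -0.004   0.0015]]
 turn [0.0053 0.0004 0.4403] 25.23 shift now [ 0.0714 -0.242   0.4548] shift after turn [-0.0382 -0.247   0.4561]
[ 0.4571 -0.3488  0.2044] [ 0.5106 -0.3373  0.087 ]
```

```bash
python3 -m inch '[[[0,-0.01,0.02,0,0,0,0.4],[0,-0.018,0.034,0,0,0,0.4],[0,-0.018,0.034,0,0,0,0.4],[0,-0.018,0.034,0,0,0,0.4],[0,-0.018,0.034,0,0,0,0.4],[0,-0.018,0.034,0,0,0,0.4],[0,-0.018,0.034,0,0,0,0.4],[0,-0.018,0.034,0,0,0,0.4],[0,-0.018,0.034,0,0,0,0.4],[0,-0.018,0.034,0,0,0,0.4],[0,-0.018,0.034,0,0,0,0.4],[0,-0.018,0.034,0,0,0,0.4],[0,-0.014,0.02,0,0,0,0.4],[0,0,0,0,0,0,0.4]]]'
python3 -c "
from h import *
st();todo(tip+.11*u,frame(-u,-ay))"
```

```text
t: 9.5
tool_pos: [0.4548, -0.3184, 0.2562]
orientation: [1.039, 1.329, -1.057]
force: [0.8, 0.9, -1.7]
opening: 0.0596
t 9.5 p [ 0.4548 -0.3184  0.2562] q [-0.6956  0.0243  1.5628 -0.0116  1.5771  0.6539] F [ 0.8  0.9 -1.7] op 0.05961352030111
[[-0.0247  0.9753  0.2194]
 [ 0.0055  0.2196 -0.9756]
 [-0.9997 -0.0229 -0.0108]]
 turn [ 0.0059 -0.0124  0.4593] 26.33 shift now [ 0.0515 -0.0033  0.0308] shift after turn [ 0.0451 -0.0257  0.0302]
```

Now tilt 25° in place.

```bash
python3 -m inch '[[[0,0,0,0.001,-0.003,0.09,0.4],[0,0,0,0.001,-0.003,0.09,0.4],[0,0,0,0.001,-0.003,0.09,0.4],[0,0,0,0.001,-0.003,0.09,0.4],[0,0,0,0,0,0.09,0.4],[0,0,0,0,0,0,0.4],[0,0,0,0,0,0,0.4]]]'
python3 -c "
from h import *
st();todo(tip+.11*u,frame(-u,-ay))"
```

```text
t: 10.2
tool_pos: [0.4534, -0.3127, 0.2468]
orientation: [1.272, 1.017, -0.716]
force: [-0.3, -0.8, -2.2]
opening: 0.0596
t 10.2 p [ 0.4534 -0.3127  0.2468] q [-0.9616 -0.2367  1.8832  0.4148  1.3474  0.3352] F [-0.3 -0.8 -2.2] op 0.0595727342749915
[[ 0.41    0.8871  0.212 ]
 [ 0.0991  0.1877 -0.9772]
 [-0.9067  0.4217 -0.0109]]
 turn [-0.004  -0.0102  0.001 ] 0.63 shift now [ 0.0364 -0.0214  0.0365] shift after turn [ 0.0367 -0.0216  0.0361]
```

```bash
python3 -m inch '[[[0.01,-0.011,0.018,-0.002,-0.005,0,0.4],[0.01,-0.011,0.018,-0.002,-0.005,0,0.4],[0.01,0,0,0,0,0,0.4],[0,0,0,0,0,0,0.4],[0,0,0,0,0,0,0.4]]]'
python3 -c "
from h import *
st();todo(tip+.11*u,frame(-u,-ay));todo(tip-.0195*u,frame(-u,-ay))
c=[cam(n) for n in ('scene','top')]
p=np.array(telemetry.read_state()['tool_pos']);R=Ro.from_rotvec(telemetry.read_state()['orientation']).as_matrix()
for x in c: print('tip',proj(x,tip),'foot',proj(x,tip-.11*u),'TCP',proj(x,p),'rim c',proj(x,p+R[:,0]*.0615),'top c',proj(x,p-R[:,0]*.0235))
A=cv2.resize(c[0][0][190:290,195:295],None,fx=4,fy=4,interpolation=2);B=cv2.resize(c[1][0][140:240,370:470],None,fx=4,fy=4,interpolation=2)
cv2.imwrite('pics/c.png',np.hstack([A,B]))
"
```

```text
t: 10.7
tool_pos: [0.4565, -0.3471, 0.209]
orientation: [1.257, 1.019, -0.721]
force: [0.4, 0.4, -1.3]
opening: 0.0594
t 10.7 p [ 0.4565 -0.3471  0.209 ] q [-0.9896 -0.1327  1.8596  0.4167  1.2813  0.269 ] F [ 0.4  0.4 -1.3] op 0.05944933159013524
[[ 0.4042  0.8885  0.2172]
 [ 0.0911  0.1971 -0.9761]
 [-0.9101  0.4143 -0.0013]]
 turn [ 0.0049 -0.0037  0.0091] 0.63 shift now [ 0.0042 -0.0018  0.0018] shift after turn [ 0.0042 -0.0018  0.0018]
 turn [ 0.0049 -0.0037  0.0091] 0.63 shift now [ 0.1337 -0.0006  0.0023] shift after turn [ 0.1337 -0.0018  0.0018]
tip [239.0665 252.0146] foot [256.4566 282.4249] TCP [220.3102 217.1973] rim c [230.952  235.9922] top c [216.108  209.7758]
tip [429.4118 198.3341] foot [416.7297 187.6929] TCP [444.5451 211.1093] rim c [435.6127 203.8579] top c [448.2263 214.0978]
```

View pics/c.png

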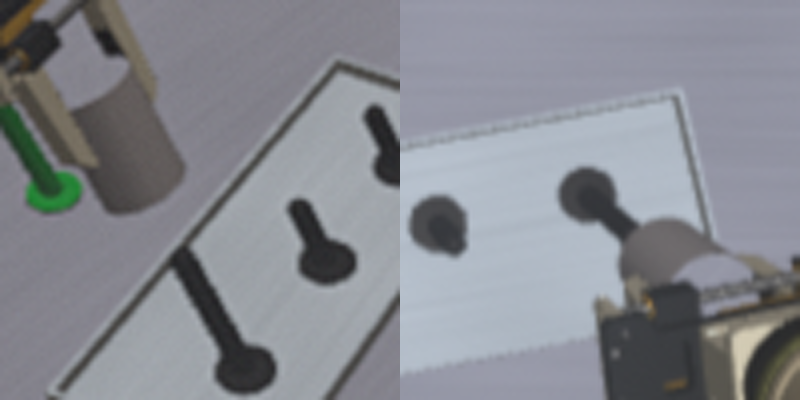

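The tilted beaker is in line with the peg in both views. Its rim centre is near (231,237) in the scene view, against a predicted (231,236), and the predicted top-view point fits too. Now I'll slide it down along the tool's x.

```bash
python3 -m inch '[[[0.01,-0.002,0.002,0.004,-0.003,0.008,0.4],[0.02,0,0,0,0,0,0.4],[0.02,0,0,0,0,0,0.4],[0.015,0,0,0,0,0,0.4],[0,0,0,0,0,0,0.4],[0,0,0,0,0,0,0.4]]]'
python3 -c "
from h import *
st();todo(tip-.0195*u,frame(-u,-ay))"
```

```text
t: 11.4
tool_pos: [0.4842, -0.3438, 0.1491]
orientation: [1.26, 1.004, -0.718]
force: [0.4, 0.0, -2.0]
opening: 0.0595
t 11.4 p [ 0.4842 -0.3438  0.1491] q [-0.9446 -0.0427  1.8923  0.4403  1.1404  0.2558] F [ 0.4  0.  -2. ] op 0.05951348945920635
[[ 0.4164  0.8841  0.2121]
 [ 0.0853  0.1942 -0.9772]
 [-0.9052  0.425   0.0054]]
 turn [ 0.003   0.0046 -0.0026] 0.35 shift now [ 0.0677 -0.0018 -0.0012] shift after turn [ 0.0677 -0.0016 -0.0008]
```

The rim is now 13 mm past the tip and there is no contact force. Continuing down.

```bash
python3 -m inch '[[[0.015,-0.002,-0.001,0,0,0,0.4],[0.015,0,0,0,0,0,0.4],[0.015,0,0,0,0,0,0.4],[0.01,0,0,0,0,0,0.4],[0,0,0,0,0,0,0.4],[0,0,0,0,0,0,0.4]]]'
python3 -c "
from h import *
st();todo(tip-.0195*u,frame(-u,-ay))"
```

```text
t: 12.0
tool_pos: [0.5069, -0.3393, 0.096]
orientation: [1.259, 1.001, -0.719]
force: [0.4, 1.2, -2.1]
opening: 0.0597
t 12.0 p [ 0.5069 -0.3393  0.096 ] q [-0.9031  0.0554  1.8997  0.46    1.0251  0.2435] F [ 0.4  1.2 -2.1] op 0.059748839108235995
[[ 0.4181  0.8836  0.2109]
 [ 0.0826  0.1942 -0.9775]
 [-0.9046  0.4261  0.0082]]
 turn [ 0.0031  0.0076 -0.0039] 0.52 shift now [ 0.0098 -0.0002 -0.0013] shift after turn [ 0.0098 -0.0002 -0.0012]
```

Slow final millimetres, watching the force.

```bash
python3 -m inch '[[[0.004,0,-0.001,0,0,0,0.4],[0.003,0,0,0,0,0,0.4],[0,0,0,0,0,0,0.4],[0,0,0,0,0,0,0.4]]]'
python3 -c "
from h import *
st();todo(tip-.0195*u,frame(-u,-ay))"
```

```text
t: 12.4
tool_pos: [0.5103, -0.3386, 0.0908]
orientation: [1.258, 0.998, -0.719]
force: [0.1, 0.5, -2.5]
opening: 0.0599
t 12.4 p [ 0.5103 -0.3386  0.0908] q [-0.8971  0.0657  1.8999  0.4628  1.0108  0.2429] F [ 0.1  0.5 -2.5] op 0.05990352860785379
[[ 0.4196  0.883   0.2105]
 [ 0.0807  0.1947 -0.9775]
 [-0.9041  0.4271  0.0104]]
 turn [ 0.0037  0.0098 -0.005 ] 0.66 shift now [ 0.0036 -0.0011 -0.0013] shift after turn [ 0.0036 -0.0011 -0.0012]
```

```bash
python3 -m inch '[[[0.003,0,0,0,0,0,0.4],[0.002,0,0,0,0,0,0.4],[0,0,0,0,0,0,0.4]]]'
python3 -m inch '[[[0.003,0,0,0,0,0,0.4],[0,0,0,0,0,0,0.4]]]'
```

```text
t: 12.7
tool_pos: [0.5122, -0.3389, 0.0882]
orientation: [1.257, 0.998, -0.718]
force: [-4.7, 1.5, 0.7]
opening: 0.0599
t: 12.9
tool_pos: [0.5131, -0.3393, 0.0884]
orientation: [1.255, 0.998, -0.717]
force: [0.2, -0.1, -2.6]
opening: 0.0594
```

```bash
python3 -m inch '[[[0.003,0,0,0,0,0,0.4],[0.003,0,0,0,0,0,0.4],[0,0,0,0,0,0,0.4]]]'
python3 -c "
from h import *
st();todo(tip-.0195*u,frame(-u,-ay))
c=[cam(n) for n in ('scene','top')]
A=cv2.resize(c[0][0][210:310,195:295],None,fx=4,fy=4,interpolation=2);B=cv2.resize(c[1][0][140:240,370:470],None,fx=4,fy=4,interpolation=2)
cv2.imwrite('pics/d.png',np.hstack([A,B]))
"
```

```text
t: 13.2
tool_pos: [0.5149, -0.3399, 0.0885]
orientation: [1.252, 1.0, -0.715]
force: [0.1, 0.3, -2.3]
opening: 0.0594
t 13.2 p [ 0.5149 -0.3399  0.0885] q [-0.8916  0.0795  1.8901  0.4631  1.0045  0.2396] F [ 0.1  0.3 -2.3] op 0.05935658506834007
[[ 0.4197  0.8816  0.2161]
 [ 0.0803  0.2011 -0.9763]
 [-0.9041  0.4271  0.0136]]
 turn [ 0.0102  0.0102 -0.005 ] 0.88 shift now [-0.0003 -0.0039 -0.0035] shift after turn [-0.0002 -0.0039 -0.0035]
```

View pics/d.png

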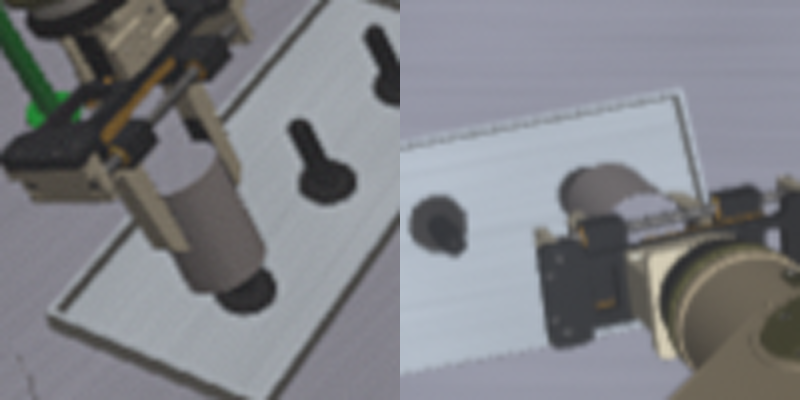

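The beaker covers the peg down to the flange, with its rim at crop (215,285) next to the flange at (247,290). The TCP has reached the computed seat depth and stopped moving down. Opening the jaws.

```bash
python3 -m inch '[[[0,0,0,0,0,0,0.7],[0,0,0,0,0,0,0.8],[0,0,0,0,0,0,1],[0,0,0,0,0,0,1],[0,0,0,0,0,0,1],[0,0,0,0,0,0,1],[0,0,0,0,0,0,1]]]'
python3 -c "
from h import *
st()
c=[cam(n) for n in ('scene','top')]
A=cv2.resize(c[0][0][210:310,195:295],None,fx=4,fy=4,interpolation=2);B=cv2.resize(c[1][0][140:240,370:470],None,fx=4,fy=4,interpolation=2)
cv2.imwrite('pics/e.png',np.hstack([A,B]))
"
```

```text
t: 14.0
tool_pos: [0.5162, -0.3402, 0.0878]
orientation: [1.253, 0.997, -0.715]
force: [0.8, -0.7, 0.6]
opening: 0.0929
t 14.0 p [ 0.5162 -0.3402  0.0878] q [-0.8904  0.0818  1.8895  0.4648  1.0005  0.2397] F [ 0.8 -0.7  0.6] op 0.09294649168630396
[[ 0.4215  0.881   0.2149]
 [ 0.0789  0.2004 -0.9765]
 [-0.9034  0.4285  0.0149]]
```

View pics/e.png

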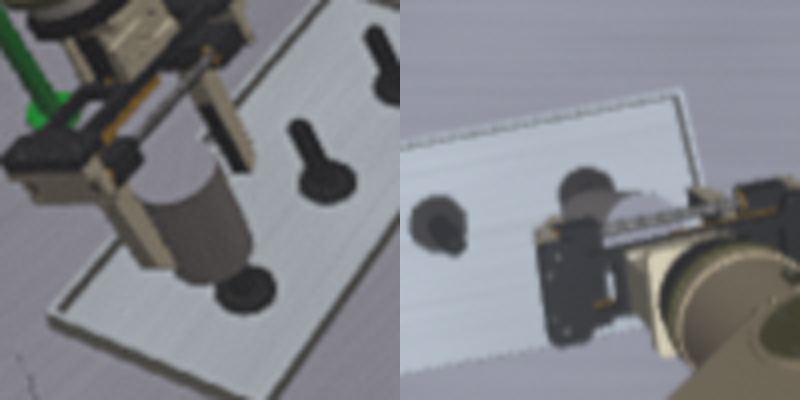

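The jaws are open, the beaker has swung towards upright on the peg and the force is about zero. I'll back off straight along the tool.

```bash
python3 -m inch '[[[-0.005,0,0,0,0,0,1],[-0.01,0,0,0,0,0,1],[-0.015,0,0,0,0,0,1],[-0.02,0,0,0,0,0,1]]]'
python3 -m inch '[[[-0.03,0,0,0,0,0,1],[-0.03,0,0,0,0,0,1],[-0.03,0,0,0,0,0,1],[-0.03,0,0,0,0,0,1],[-0.02,-0.02,0,0,0,0,1],[0,-0.03,0,0,0,0,1],[0,-0.03,0,0,0,0,1],[0,-0.02,0,0,0,0,1],[0,0,0,0,0,0,1],[0,0,0,0,0,0,1]]]'
python3 -c "
from h import *
st()
c=[cam(n) for n in ('scene','top')]
A=cv2.resize(c[0][0][210:310,195:295],None,fx=4,fy=4,interpolation=2);B=cv2.resize(c[1][0][140:240,370:470],None,fx=4,fy=4,interpolation=2)
C=cv2.resize(c[0][0][140:240,290:490],None,fx=2,fy=2)[:200,:400];D=cv2.resize(c[1][0][140:240,150:350],None,fx=2,fy=2)
cv2.imwrite('pics/f.png',np.vstack([np.hstack([A,B]),np.hstack([C,D])]))
"
```

```text
t: 14.5
tool_pos: [0.4931, -0.3427, 0.1332]
orientation: [1.254, 1.002, -0.715]
force: [0.9, 0.2, -0.5]
opening: 0.093
t: 15.5
tool_pos: [0.3373, -0.3796, 0.241]
orientation: [1.238, 0.982, -0.722]
force: [0.8, -0.5, -0.3]
opening: 0.0931
t 15.5 p [ 0.3373 -0.3796  0.241 ] q [-1.2578 -0.2986  1.9475  0.4428  1.4261  0.0407] F [ 0.8 -0.5 -0.3] op 0.09305157053987996
[[ 0.4262  0.8793  0.2124]
 [ 0.06    0.2068 -0.9765]
 [-0.9026  0.4289  0.0354]]
```

View pics/f.png

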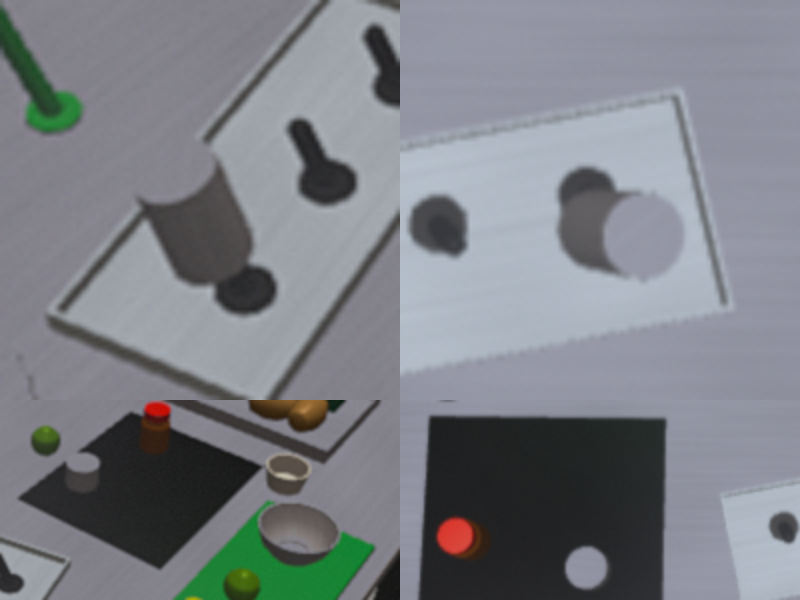

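The beaker hangs on the long peg, with its top disc at about (239.5,253) in the scene view and (430.7,199) in the top view. The low cup is still at about (331,171) and (243.5,224). A quick depth check before handing in.

Run:
```python
from h import *
c=[cam("scene"),cam("top")]
X,e=tri(c,[(239.5,253),(430.7,199)]);print("top disc",X,e,"expected about",tip+[0,0,.004])
X,e=tri(c,[(331.2,171.3),(243.4,223.5)]);print("low",X)
st()
from plant import workorder; print(workorder.close_job())
```

```text
top disc [ 0.5029 -0.3412  0.103 ] [array([-0.8584, -0.0145]), array([-0.6764, -0.704 ])] expected about [ 0.5025 -0.339   0.1087]
low [0.4328 0.1826 0.0442]
t 15.7 p [ 0.3382 -0.3791  0.2404] q [-1.2556 -0.2969  1.9471  0.4428  1.4254  0.0403] F [0.7 0.2 0.4] op 0.09290358613540597
[[ 0.4259  0.8789  0.2148]
 [ 0.0616  0.2087 -0.976 ]
 [-0.9027  0.4289  0.0347]]
the job is handed in; nothing more can be done
None
```

The beaker now hangs on the long peg, the low cup is where it stood, and I handed the job in at 15.7 s of the 35 s allowed. I gripped the beaker from above, tilted it 25° in line with the peg, slid it down to the computed seat depth and let go. The gripper then backed off clear.

**Last checks:**
- **Beaker:** in the final picture it leans on the long peg. Its top disc measures (0.503, -0.341, 0.103), against about (0.503, -0.339, 0.109) expected. The 6 mm difference in height is close to the 4–6 mm low reading I got on both cups at the start, so I took the beaker as fully down.
- **Low cup:** its position agrees with the first measurement to about 1 mm.
- **Forces:** readings at the ends of the moves stayed below about 5 N, and were about zero after release. I did not see a steady contact force when the beaker reached the tip, only one brief reading of about 5 N. I judged the seat depth from position and from the pictures.

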